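Dock a carburettor in the bench slide

ROBOT

A 7-joint arm with a two-finger parallel gripper is mounted at the origin on the work surface. World frame = base frame: x ahead of the robot, y to its left, z up, the work surface at z = 0. Lengths are in m, angles in rad, forces in N, time in s.
With the tool pointing down it reaches from about 0.425 to 0.95 m from the base axis. Payload 4.7 kg.
Tool frame: the origin (TCP) lies on the centre line of the jaws, within the pads' length; the fingertips stand robot.nose_length ahead of it and the grasp point (between the pads) lies 8 mm behind it (robot.nose_length is the distance from the TCP to the fingertips, in m); z points along the fingers, y is the line along which they close (so a half turn about z gives the same grasp; the last joint's range is limited). The gripper opens to 85 mm and grips with 20 to 120 N. Pads are 22 mm wide; open, the fingers measure 114 mm over their backs; the gripper's body (76 mm by 85 mm) begins 54 mm behind the grasp point. The pads swing forward as they close: fully open they stand 13 mm farther back than shut.
Start: joints at [1.269, 0.469, -0.049, 1.532, 0.024, 1.141, -0.082], TCP at [0.182, -0.65, 0.242] pointing down, gripper open.
Joint ranges: [-2.59, 2.59], [-0.33, 1.99], [-1.39, 1.29], [0.1, 2.45], [-1.04, 4.18], [0.21, 1.99], [-2.66, 2.66]. Speed limits (rad/s): [2.57, 2.57, 3.14, 3.14, 3.14, 3.14, 3.14].

INTERFACE

Orientations are given as [roll, pitch, yaw] about the fixed x, y, z axes, in that order (R = Rz(yaw) Ry(pitch) Rx(roll)).
In Python, from plant import robot gives the robot as it stands. Calls block until the motion is done:
- robot.goto(position, orientation): joint-space move of the TCP to a pose.
- robot.move_straight(position, vel=0.15, attitude=None, contact_N=None): straight line of the TCP; attitude=None keeps the orientation; vel is the mean speed in m/s. With contact_N (N) it stops when the force on the tool has changed by that much, and returns True; else False.
- robot.move_joints(angles): joint-space move.
- robot.grip(opening, strength=None): opening from 0.0 (shut) to 1.0 (fully open); strength is the grip in N (None keeps the last); returns when the fingers have stopped.
- robot.sleep(seconds).
- robot.inverse_kinematics(position, orientation): joint angles nearest the present ones, or None.
- robot.sense(): the state.
- robot.grab_frame(name): name is "scene" or "top" or "wrist"; returns a dict with "image" (420x560x3 uint8, red, green, blue), "range_z" (420x560 float32, m along the optical axis (not along the pixel's ray), 0 where there is no reading), "fx", "fy", "cx", "cy" (pixels), "R" (3x3) and "t" (3): a world point X has camera coordinates R X + t. Camera axes: x right, y down, z forward; pixel columns grow to the right and rows downward; lengths in m; the calibration is good to about 2 mm. A picture is of the moment at which its call begins.
A pose or a line that the arm cannot do raises robot.IKError and nothing moves.
- robot.close_job(): hands the job in; it is judged then, once.
The state is a dict: "t": time; "joint_pos": joint angles; "joint_velocities": joint speeds; "effort": joint torques, N m; "tcp_pos": TCP position; "tcp_rot": TCP orientation; "wrist_force": force on the tool from outside, world axes, zero at the start; "torque": the same for the moment, N m; "opening": opening from 0.0 (shut) to 1.0 (fully open); "gripper_force": force on a finger pad.
Only numpy, scipy, OpenCV 4.12 (cv2) and the standard library are available. Lean on these libraries where they do the work, as an engineer would, in place of code of your own. Each camera call takes 0.05 s, during which the arm holds its last target. There are 200 camera calls.

TASK

Pick up the carburettor, lay its sled plate flat in the wide open mouth of the bench slide and push it in, under the keeper strips, until it is wholly past the sprung pawl and the pawl has clicked out fully behind it. Then, with one steady, gentle tug straight back of about one kilogram-force (10 N) held for half a second, and never more than 18 N, prove that the pawl holds it, then let go, leaving it docked. Go gently with the pawl and the slide, keep the carburettor upright and leave everything else on the bench alone.

Things in the scene. Friction and masses are not known exactly. Their poses are not given: they have to be found in the camera images.
- carb: the carburettor, loose, about 0.6 kg: grey aluminium casting on a dark steel sled plate 100 mm long (x), 60 mm wide (y), 10 mm thick. Origin: centre of the sled's underside, z up. Lower body 66 x 40 mm up to 26 mm high, flange 70 x 46 mm at 25 to 29 mm, tower above. The sled is the same both ways round (x or -x first)
- carb_tower (a point): where to grip: middle of the carburettor's flat-sided tower, 50 mm above the sled's underside. The tower is 52 mm (x) by 42 mm (y) and reaches from 29 to 68 mm high; grip it across its 42 mm, from above
- slide: bench slide, bolted down, turned and placed anew each time: dark steel base 300 mm long, 12 mm thick, with aluminium rails. Origin: underside, on the channel's centre line, 155 mm from the mouth end; +x is the way in, z up. The channel floor is at z = 12 mm; rails 12 to 13 mm high. From x = -50 mm on the channel is 64 mm wide (2 mm play each side of the sled). On +y the rail is missing from x = -50 to 32 mm, for the pawl
- slide_mouth (a point): on the channel floor in the mouth of the slide, at x = -100 mm of the slide's frame: a sled laid flat with its centre here is clear of the pawl. The mouth is open on top, 84 mm wide between the rails at its end (x = -153 mm) and narrows evenly to 64 mm at x = -50 mm. Axes as the slide's
- slide_stop (a point): on the channel floor at the face of the rigid end stop, at x = 126 mm of the slide's frame; a docked sled lying back against the pawl ends 4 to 28 mm short of it. Two steel keeper strips cover the sled's edges from x = 54 to 144 mm, 13 mm above the floor (3 mm over the sled); 52 mm stay open between them
- pawl_block: grey block 68 x 36 mm, 18 mm tall, on the slide's +y side, axes parallel to the slide's. Origin: centre of its underside, at x = -5, y = 70 mm of the slide's frame, at channel floor level. It carries a sprung steel pawl, 10 mm thick, that slides in y; its nose, slanted at 25 degrees on the mouth side and square on the inner side, reaches to 16 mm from the channel's centre line
- pawl_nominal (a point): middle of where the pawl's square back face can be, 15 mm in +x from the block's origin; fixed to the block. The pawl is clamped anew each time, up to 12 mm either way of it along x, and this is not measured: feel, watch or hear it click. It clicks out when the sled's rear edge passes its back face, i.e. with the sled's centre at x = 48 to 72 mm of the slide's frame
- pawl (a joint): how far the pawl is pushed back into its block, in m: 0 = fully out, about 0.012 to 0.016 while the sled's flank holds it back, at most 0.022. Its spring gives about 1.2 N when out and 3 N when pushed back; pushing the sled past it takes up to about 12 N
- jet_jar: bystander, not needed: small glass jar with a steel lid, 44 mm wide, 55 mm tall. Origin at its underside or middle
- spanner: bystander, not needed: flat steel spanner, 150 mm long. Origin at its underside or middle
- bearing: bystander, not needed: steel ring, 42 mm outside, 14 mm tall. Origin at its underside or middle
- oil_bottle: bystander, not needed: amber oil bottle, 52 mm wide, 110 mm tall. Origin at its underside or middle
- spray_can: bystander, not needed: grey can, 60 mm wide, 100 mm tall. Origin at its underside or middle
- screwdriver: bystander, not needed: screwdriver, 200 mm long. Origin at its underside or middle
- mallet: bystander, not needed: hammer, 270 mm long. Origin at its underside or middle
- drill: bystander, not needed: cordless drill lying on its side, about 250 mm by 220 mm, 75 mm tall. Origin at its underside or middle
Things that resemble listed ones, but are neither listed nor needed, are in the scene too. Leave any blue look-alike of the carb alone.

How it is judged:
By the outcome, as a careful person would: the job done as asked, in the order asked, and still so for the second after the job is handed in, with the robot touching nothing.
It also fails if it takes over 69 s, if anything falls off the work surface, if the arm or the gripper's body presses on something with over 40 N, if the wrist force passes 120 N, or if a joint passes its speed limit or range.

## Working session

There is one attempt and no reset: what is moved stays moved. The work goes in short steps, each a Python script; the robot and the scene stay as the last script left them, time stands still between calls to the robot, and variables do not carry over. Pictures are saved under pics/ and viewed, at most 10 in all, crops included, and the job is handed in when it is done.

```bash
ls; mkdir -p pics
python3 - <<'E'
from plant import robot
import cv2,numpy as np
for n in ("top","scene"):
    f=robot.grab_frame(n); np.savez(f"pics/{n}0.npz",**f)
    cv2.imwrite(f"pics/{n}0.png",cv2.resize(f["image"][...,::-1],(784,588)))
    print(n,f["fx"],f["cx"],f["cy"],f["R"].round(3).tolist(),f["t"],(f["range_z"]>0).mean())
s=robot.sense(); print(s["t"],s["tcp_rot"],s["wrist_force"],robot.nose_length)
E
```

```text
pics
top 402.6791095758101 281.707279864591 206.45088023796765 [[-0.006, -1.0, -0.0], [-0.982, 0.006, -0.188], [0.188, -0.001, -0.982]] [0.01260343 0.55388104 0.99501746] 0.9959906462585034
scene 434.31271423623883 272.5850565209014 210.54506093564513 [[-0.167, 0.986, -0.003], [0.711, 0.118, -0.694], [-0.683, -0.118, -0.72]] [ 0.11772941 -0.35714467  1.70186296] 0.9960034013605442
0.1 [-3.13976669e+00  8.63866238e-05  2.72847883e-01] [-0.23053872 -0.44645717  0.28476861] 0.011
```

View pics/top0.png

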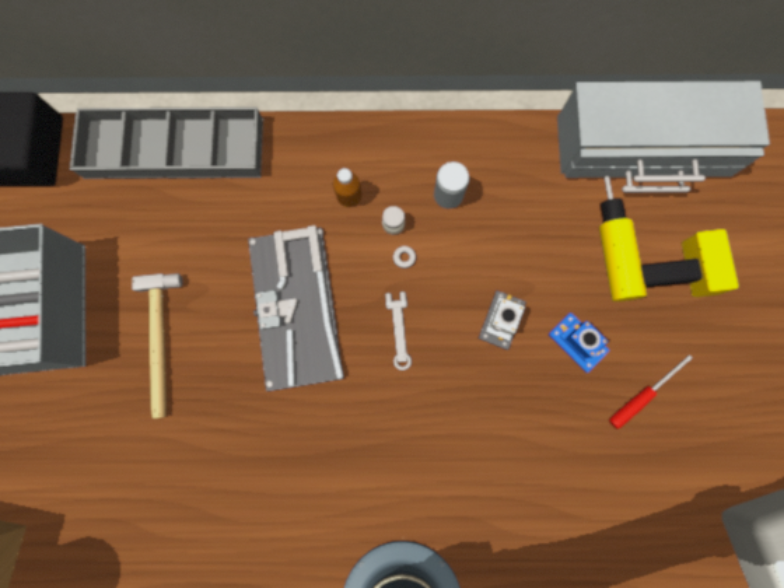

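View pics/scene0.png

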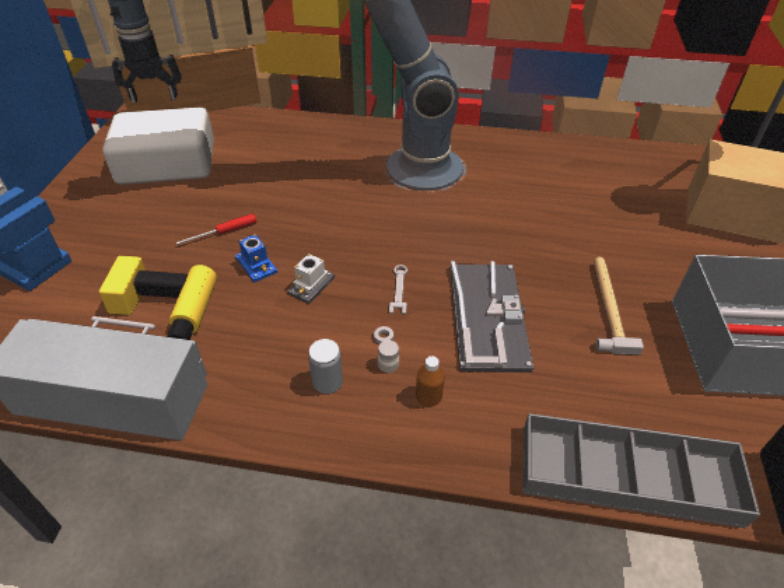

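The top view (784x588) shows the candidates for the carb. The grey casting on a dark sled at (503,320) is the one described. The blue look-alike at (580,340), the jar at (393,220) and the bearing at (404,257) are not. The slide is at (297,307), with its mouth towards the robot (bottom), the end stop at the top (297,233) and the pawl block on the left, +y, at (268,310).

```bash
cat > vis.py <<'E'
import numpy as np,cv2
def world(f):
    h,w=f["range_z"].shape; u,v=np.meshgrid(np.arange(w),np.arange(h)); z=f["range_z"]
    c=np.stack([(u-f["cx"])/f["fx"]*z,(v-f["cy"])/f["fy"]*z,z],-1)
    return (c-f["t"])@f["R"]
def ray(f,px,zp):
    px=np.atleast_2d(px).astype(float)
    d=np.c_[(px[:,0]-f["cx"])/f["fx"],(px[:,1]-f["cy"])/f["fy"],np.ones(len(px))]@f["R"]
    o=-f["R"].T@f["t"]
    return o+d*((zp-o[2])/d[:,2])[:,None]
def proj(f,X):
    c=np.atleast_2d(X)@f["R"].T+f["t"]; return np.c_[c[:,0]/c[:,2]*f["fx"]+f["cx"],c[:,1]/c[:,2]*f["fy"]+f["cy"]]
def rect(P):  # min-area rectangle of xy points, in mm for precision
    (c,s,a)=cv2.minAreaRect((P[:,:2]*1000).astype(np.float32)); return np.array(c),np.array(s),a
E
python3 - <<'E'
from vis import *
f=dict(np.load("pics/top0.npz")); W=world(f); im=f["image"].astype(int)
hsv=cv2.cvtColor(f["image"],cv2.COLOR_RGB2HSV)
box=lambda a,b,c,d:(slice(int(b/1.4),int(d/1.4)),slice(int(a/1.4),int(c/1.4)))
def comp(m):
    n,l,s,_=cv2.connectedComponentsWithStats(m.astype(np.uint8)); k=1+s[1:,4].argmax(); return l==k
def run(name,b,zp):
    m=np.zeros(hsv.shape[:2],bool); m[b]=(hsv[b][...,1]<70); m=comp(m)
    ys,xs=np.nonzero(m); z=W[m][:,2]
    print(name,m.sum(),"z pct",np.percentile(z,[2,25,50,75,98]).round(4))
    print(" rect@plane",rect(ray(f,np.c_[xs,ys],zp)))
    return m
m=run("slide",box(235,215,355,400),.012)
for lo,hi in((.018,.028),(.027,.036)):
    k=m&(W[...,2]>lo)&(W[...,2]<hi); print(lo,k.sum(),W[k].mean(0))
m=run("carb",box(470,280,540,360),.010)
k=m&(W[...,2]>.058); ys,xs=np.nonzero(k); print("tower",k.sum(),np.median(W[k][:,2]),rect(W[k]),rect(ray(f,np.c_[xs,ys],.068)))
c1=f["image"][box(235,215,355,400)];c2=f["image"][box(470,270,620,380)]
a=cv2.resize(c1,None,fx=4,fy=4,interpolation=cv2.INTER_CUBIC);b=cv2.resize(c2,None,fx=4,fy=4,interpolation=cv2.INTER_CUBIC)
H=max(a.shape[0],b.shape[0]);pad=lambda q:np.pad(q,((0,H-q.shape[0]),(0,0),(0,0)))
cv2.imwrite("pics/crop1.png",np.hstack([pad(a),pad(b)])[...,::-1]); print(a.shape,b.shape)
E
```

```text
slide 6026 z pct [0.0068 0.0106 0.0124 0.0163 0.0322]
 rect@plane (array([531.74609375, 203.57476807]), array([305.63809204, 149.98748779]), 8.909749984741211)
0.018 932 [0.54047458 0.19115611 0.02411908]
0.027 615 [0.57300501 0.22382127 0.02989631]
carb 831 z pct [0.0009 0.0102 0.0323 0.0671 0.0708]
 rect@plane (array([ 501.12054443, -197.38874817]), array([62.85391617, 99.84339905]), 67.73719024658203)
tower 358 0.06761165128037092 (array([ 429.12536621, -113.50259399]), array([ 57.62255859, 281.01553345]), 41.99974060058594) (array([ 488.77154541, -188.84280396]), array([44.33685684, 83.12068176]), 64.52163696289062)
(528, 344, 3) (316, 428, 3)
```

View pics/crop1.png

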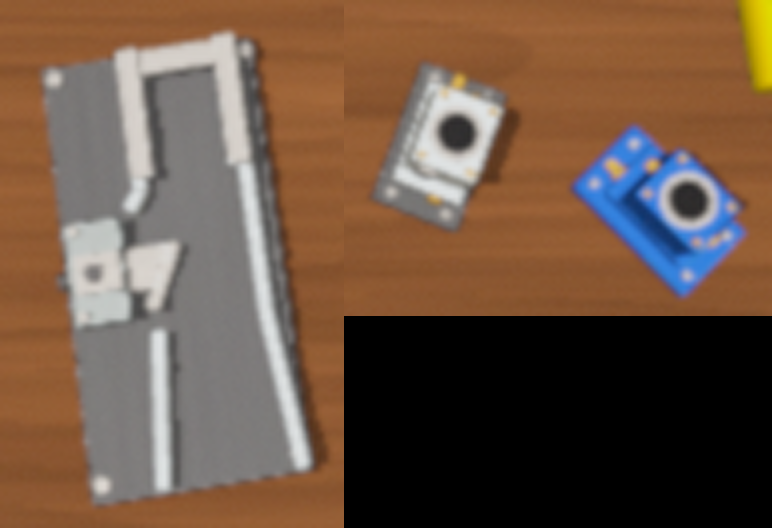

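The crop confirms the choice: a grey casting with a dark bore on a dark steel sled at crop (450,140). The blue one at (665,205) is left alone. The slide's rails, pawl nose (155,270), keepers and stop (180,55) are all clear. Next come close views with the wrist camera, of the slide and then the carb.

Run:
```python
from plant import robot
from vis import *
pi=np.pi
def snap(n):
    f=robot.grab_frame("wrist"); np.savez(f"pics/{n}.npz",**f)
    o=-f["R"].T@f["t"]; s=robot.sense(); print(n,s["t"],s["tcp_pos"],"cam",o.round(3),"axis",f["R"][2].round(3),"ximg",f["R"][0].round(2),f["fx"],s["wrist_force"].round(2))
    return f["image"]
robot.goto([0.50,0.19,0.36],[pi,0,0.155]); robot.sleep(.3); a=snap("wslide")
robot.goto([0.50,-0.197,0.30],[pi,0,-0.389]); robot.sleep(.3); b=snap("wcarb")
cv2.imwrite("pics/w1.png",np.vstack([cv2.resize(a,(400,300)),cv2.resize(b,(400,300))])[...,::-1])
```

```text
wslide 3.6167 [0.50005644 0.18987077 0.35995931] cam [0.582 0.202 0.492] axis [-0.319 -0.05  -0.946] ximg [ 0.15 -0.99  0.  ] 336.64301963872987 [-0.3   0.27 -0.89]
wcarb 5.425 [ 0.50021141 -0.19643811  0.30010228] cam [ 0.577 -0.228  0.433] axis [-0.299  0.121 -0.947] ximg [-0.38 -0.93  0.  ] 336.64301963872987 [ 0.6  -0.08  0.49]
```

View pics/w1.png

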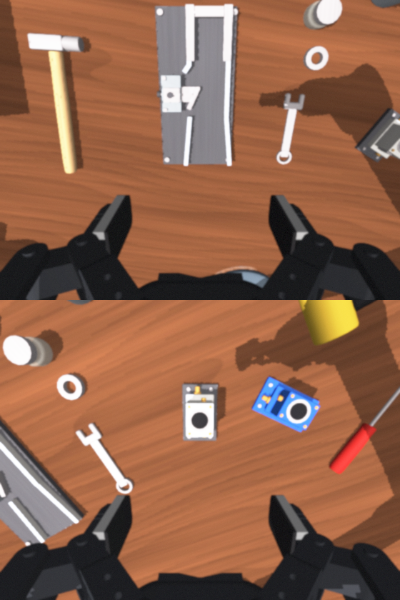

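The wrist views show the slide at (195,85) and the carb at (200,412), both unobstructed. I measure both from these.

Run:
```python
from vis import *
def load(n): f=dict(np.load(f"pics/{n}.npz")); return f,world(f),cv2.cvtColor(f["image"],cv2.COLOR_RGB2HSV)
def comp(m,seed):
    n,l=cv2.connectedComponents(m.astype(np.uint8)); k=l[seed[1],seed[0]]; return l==k
def rays(f,m,z): ys,xs=np.nonzero(m); return ray(f,np.c_[xs,ys],z)
# carb
f,W,h=load("wcarb"); s=1.4
m=comp(h[...,1]<75,(int(200*s),int(130*s))); print("carb px",m.sum(), "table z",np.median(W[200:260,200:230,2]))
k=m&(W[...,2]>.06)&(W[...,2]<.075); print("tower z",np.median(W[k][:,2]),rect(rays(f,k,.068)))
k=m&(W[...,2]>.004)&(W[...,2]<.016); print("sled z",np.median(W[k][:,2]),rect(rays(f,k,.010)),rect(rays(f,m,.010)))
# slide
f,W,h=load("wslide")
m=comp(h[...,1]<75,(int(210*s),int(130*s))); print("slide px",m.sum())
for zz in(.0,.006,.012): print(rect(rays(f,m,zz)))
yaw=np.deg2rad(8.9)
# deskewed ortho map of the slide: 1 mm/px at z=.025, frame guess
def ortho(c,yaw,z,name):
    X,Y=np.meshgrid(np.arange(-170,170),np.arange(120,-90,-1)); P=np.stack([X,Y],-1).reshape(-1,2)/1000.
    R=np.array([[np.cos(yaw),-np.sin(yaw)],[np.sin(yaw),np.cos(yaw)]]); Q=np.c_[P@R.T+c,np.full(len(P),z)]
    p=proj(f,Q).reshape(*X.shape,2).astype(np.float32)
    return cv2.remap(f["image"],p[...,0],p[...,1],cv2.INTER_LINEAR)
c,sz,a=rect(rays(f,m,.012)); c=c/1000; n=np.array([-np.sin(yaw),np.cos(yaw)]); e=np.array([np.cos(yaw),np.sin(yaw)])
o=c+.005*e-.025*n; print("guess",o)
a=ortho(o,yaw,.012,"");b=ortho(o,yaw,.025,"")
cv2.imwrite("pics/ortho.png",cv2.resize(np.vstack([a,b]),None,fx=1.4,fy=1.4)[...,::-1])
```

```text
carb px 3685 table z 0.0010290960130642961
tower z 0.06920678733919258 (array([ 504.47485352, -198.2895813 ]), array([41.60805511, 52.79850769]), 67.4119644165039)
sled z 0.011060623436838384 (array([ 504.31976318, -198.10189819]), array([59.76634216, 99.41999054]), 67.49639129638672) (array([ 504.82980347, -198.3979187 ]), array([ 61.55443573, 100.47324371]), 67.60921478271484)
slide px 23562
(array([529.61291504, 202.44316101]), array([315.83227539, 155.48112488]), 9.037810325622559)
(array([530.2545166 , 202.43763733]), array([311.9833374 , 153.58636475]), 9.037812232971191)
(array([530.89605713, 202.43208313]), array([308.13452148, 151.69158936]), 9.037812232971191)
guess [0.53970362 0.17850664]
```

View pics/ortho.png

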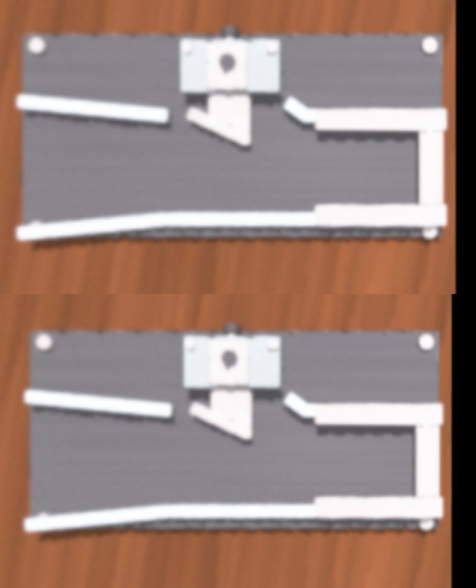

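The ortho maps show the keepers' inner edges at rows 424 and 497 (52 mm apart, as specified), the base ends at columns 30 and 440, and the pawl block at (232,360). I refine the frame from the keeper edges and base ends.

Run:
```python
from vis import *
f=dict(np.load("pics/wslide.npz")); W=world(f); yaw=np.deg2rad(8.9); o=np.array([0.5397,0.1785])
R=np.array([[np.cos(yaw),-np.sin(yaw)],[np.sin(yaw),np.cos(yaw)]])
def gray(z,x0,x1,y0,y1,s=2):  # ortho, s px per mm; returns V channel
    X,Y=np.meshgrid(np.arange(x0,x1,1/s),np.arange(y0,y1,1/s)); P=np.stack([X,Y],-1).reshape(-1,2)/1000
    p=proj(f,np.c_[P@R.T+o,np.full(len(P),z)]).reshape(*X.shape,2).astype(np.float32)
    return X[0],Y[:,0],cv2.remap(cv2.cvtColor(f["image"],cv2.COLOR_RGB2HSV),p[...,0],p[...,1],cv2.INTER_LINEAR)
def edge(z,x0,x1,y0,y1,name,axis=0,ch=2):
    x,y,g=gray(z,x0,x1,y0,y1); g=cv2.GaussianBlur(g[...,ch].astype(np.float32),(5,5),0)
    if axis==0: d=np.abs(np.diff(g,axis=0)); e=y[d.argmax(0)]; p=np.polyfit(x,e,1); res=e-np.polyval(p,x); k=abs(res)<1.5; p=np.polyfit(x[k],e[k],1); print(name,"y at mid",np.polyval(p,(x0+x1)/2).round(2),"slope deg",np.rad2deg(p[0]).round(2),"n",k.mean().round(2))
    else: d=np.abs(np.diff(g,axis=1)); e=x[d.argmax(1)]; print(name,"x",np.median(e),"spread",np.percentile(e,[20,80]))
for z in(.025,.027,.028):
    edge(z,60,115,15,40,f"keeper+ {z}"); edge(z,60,115,-35,-15,f"keeper- {z}")
edge(.025,-40,48,-38,-20,"rail- inner")
edge(.025,-145,-55,25,50,"rail+ mouth inner"); edge(.025,-145,-60,-48,-25,"rail- mouth inner")
edge(.012,-170,-140,-20,20,"mouth end",1,1); edge(.012,135,160,40,80,"far end",1,1)
edge(.028,105,135,-15,15,"stop face?",1); edge(.030,-50,-25,60,80,"block -x",1); edge(.030,20,45,60,80,"block +x",1)
edge(.030,-20,10,40,60,"block -y edge"); 
k=(f["image"].min(-1)>170); print([np.percentile(W[k&(W[...,2]>.015)&(W[...,2]<.04)&(W[...,0]>.4)][:,2],q).round(4) for q in(10,50,90)])
```

```text
keeper+ 0.025 y at mid 26.83 slope deg -0.68 n 1.0
keeper- 0.025 y at mid -24.53 slope deg -0.15 n 1.0
keeper+ 0.027 y at mid 26.79 slope deg -0.75 n 1.0
keeper- 0.027 y at mid -24.26 slope deg -0.16 n 1.0
keeper+ 0.028 y at mid 26.74 slope deg -0.78 n 1.0
keeper- 0.028 y at mid -24.2 slope deg -0.14 n 1.0
rail- inner y at mid -29.8 slope deg 0.02 n 1.0
rail+ mouth inner y at mid 36.77 slope deg -5.51 n 1.0
rail- mouth inner y at mid -45.21 slope deg 5.28 n 0.26
mouth end x -155.0 spread [-155. -155.]
far end x 155.0 spread [155. 155.]
stop face? x 126.0 spread [125.5 126. ]
block -x x -38.5 spread [-38.5 -38.5]
block +x x 30.0 spread [30. 30.]
block -y edge y at mid 54.29 slope deg 2.27 n 0.52
[np.float64(0.0236), np.float64(0.0268), np.float64(0.0313)]
```

Slide frame: origin about (0.5399, 0.1794), yaw 8.9°. The stop lands at x = 126 mm, the mouth end at -155 mm and the keeper gap is 51.3 mm, all matching the description. The carb is at (0.5044, -0.1982), long axis at -22.55°; the measured tower 41.6x52.8 mm and sled 59.8x99.4 mm match. Now the grasp.

```bash
cat > geo.py <<'E'
from vis import *
from plant import robot
pi=np.pi; O=np.array([0.53986,0.17944]); YAW=np.deg2rad(8.9); C=np.array([0.5044,-0.1982]); CY=np.deg2rad(-22.55)
E_=np.array([np.cos(YAW),np.sin(YAW)]); N_=np.array([-np.sin(YAW),np.cos(YAW)])
def sl(x,y,z): return [*(O+E_*x/1000+N_*y/1000),z]   # slide frame mm -> world
def st():
    s=robot.sense(); d=s["tcp_pos"][:2]-O; F=s["wrist_force"]
    return s["t"],np.array([d@E_*1000,d@N_*1000,s["tcp_pos"][2]*1000]).round(1),np.array([F[:2]@E_,F[:2]@N_,F[2]]).round(2)
E
python3 - <<'E'
from geo import *
robot.goto([*C,0.13],[pi,0,CY]); robot.grip(1.0)
print(robot.move_straight([*C,0.044],vel=.08,contact_N=8))
print(st(), robot.nose_length)
robot.grip(0.0,60); s=robot.sense(); print(s["opening"],s["gripper_force"],s["tcp_pos"],st(),robot.nose_length)
robot.move_straight([*C,0.12],vel=.08); s=robot.sense(); print(s["opening"],s["gripper_force"],st())
f=robot.grab_frame("wrist"); cv2.imwrite("pics/held.png",f["image"][...,::-1]); np.savez("pics/held.npz",**f)
E
```

```text
False
(7.5833, array([ -93. , -367.7,   44.5]), array([-0.17, -0.14,  0.41])) 0.011
0.4787750828341317 62.434022426605225 [ 0.50503201 -0.19791511  0.04455654] (8.0583, array([ -92.8, -367.4,   44.6]), array([0.57, 0.05, 3.95])) 0.011
0.4839620285409366 61.43521070480347 (9.1583, array([ -94. , -367.5,  119.5]), array([-0.73,  0.06, -6.18]))
```

View pics/held.png

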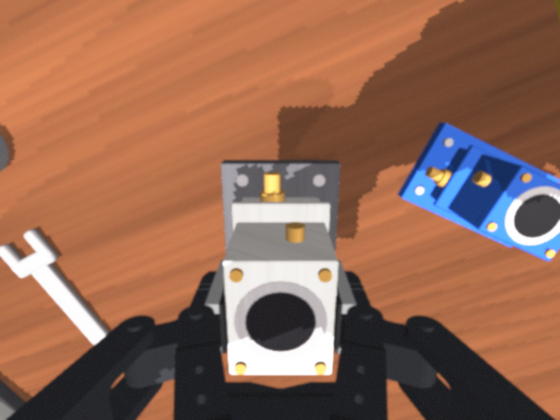

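The carb is held square: its front edge is at row 161, columns 221–339, with no tilt. The wrist reads 6.2 N, which is 0.63 kg. I compute the in-hand offset, then carry it to the mouth and lay it down.

Run:
```python
from geo import *
f=dict(np.load("pics/held.npz")); s=robot.sense(); e=np.array([np.cos(CY),np.sin(CY)]); n=np.array([-e[1],e[0]])
P=ray(f,[[221,161],[280,161],[339,161]],.085)[:,:2]-s["tcp_pos"][:2]
print("front edge rel TCP (x,y mm):",np.c_[P@e,P@n].round(4)*1000)
robot.goto(sl(-100,0,0.13),[pi,0,YAW]); print(st())
robot.move_straight(sl(-100,0,0.062),vel=.1); robot.sleep(.2); print(st())
f=robot.grab_frame("wrist"); np.savez("pics/mouth.npz",**f); g=robot.grab_frame("top")
a=cv2.resize(f["image"],(560,420)); b=cv2.resize(g["image"][150:290,150:290],(420,420),interpolation=cv2.INTER_CUBIC)
cv2.imwrite("pics/mouth.png",cv2.resize(np.hstack([a,b]),(800,343))[...,::-1])
```

```text
front edge rel TCP (x,y mm): [[ 50.9  28.9]
 [ 50.9  -0.6]
 [ 50.9 -30.1]]
(10.5833, array([-99.5,  -1.6, 129.7]), array([ 0.75, -0.24, -4.84]))
(11.6167, array([-99.6,   0.1,  62.6]), array([ 0.07,  0.14, -6.49]))
```

View pics/mouth.png

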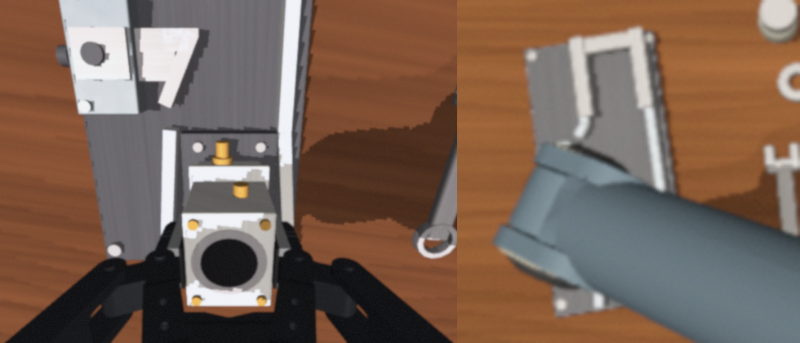

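The sled's front edge (columns 181–277, row 133) sits evenly between the rails (about 176 and 281) and square to them. I lay it down and start pushing, logging forces.

Run:
```python
from geo import *
print(robot.move_straight(sl(-100,0,0.0545),vel=.03,contact_N=4),st())
z=robot.sense()["tcp_pos"][2]
robot.sleep(.2); a=st(); print(a)
for x in(-80,-62):
    h=robot.move_straight(sl(x,0,z),vel=.06,contact_N=10); print(h,st())
    if h: break
```

```text
True (11.9833, array([-99.4,   0.1,  56.5]), array([-0.66, -1.45,  5.37]))
(12.1833, array([-99.3,   0.1,  56.5]), array([ 0.01, -0.95,  5.  ]))
True (12.3917, array([-98.9,   0.2,  56.6]), array([-1.18, -1.45,  5.78]))
```

Run:
```python
from geo import *
p=st()[1]
robot.move_straight(sl(p[0],0,0.0562),vel=.02); robot.sleep(.2); print(st())
for x in(-80,-60,-50):
    h=robot.move_straight(sl(x,0,.0562),vel=.05,contact_N=12); robot.sleep(.1); print(h,st())
    if h: break
```

```text
(12.8417, array([-98.8,   0.3,  56.7]), array([-3.71, -2.13,  6.71]))
True (13.15, array([-98.5,   0.3,  56.9]), array([-1.56, -0.38,  5.41]))
```

Run:
```python
from geo import *
p=st()[1]
for z in(.057,.058,.059,.060):
    robot.move_straight(sl(p[0],0,z),vel=.02); robot.sleep(.15); print(z,st())
    if st()[2][2]<-5: break
s=robot.sense(); print(s["tcp_rot"],s["torque"])
f=robot.grab_frame("wrist"); np.savez("pics/m2.npz",**f)
cv2.imwrite("pics/m2.png",cv2.resize(f["image"][110:300,180:400],(792,580),interpolation=cv2.INTER_CUBIC)[...,::-1])
```

```text
0.057 (13.55, array([-98.1,   0.4,  57.1]), array([-0.24,  0.38, -0.01]))
0.058 (13.95, array([-99. ,  -0.4,  57.6]), array([ 0.32, -0.74, -5.36]))
[3.13524226 0.01412548 0.15526375] [-0.01418466 -0.00728346  0.00880356]
```

View pics/m2.png

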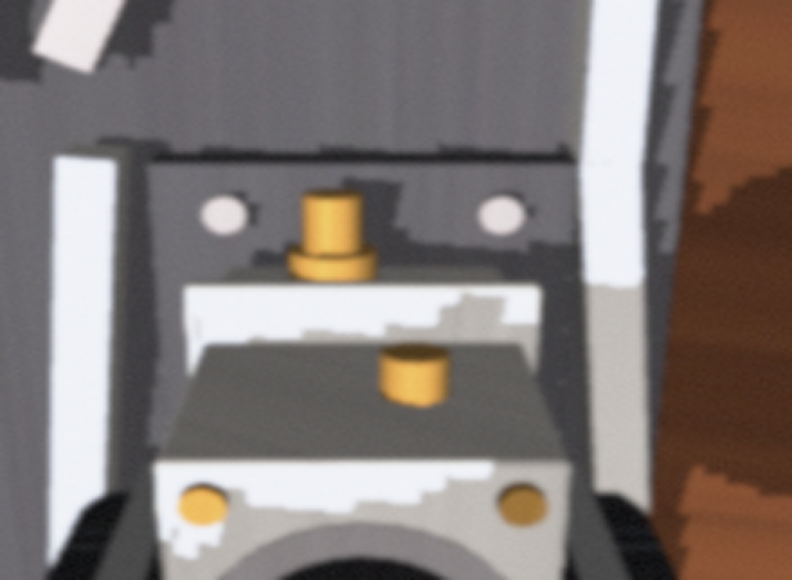

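The sled's front edge spans columns 150–578. The gap to the right rail is almost nil, against about 3–4 mm on the left (rail inner edge near 120–130), so the sled needs roughly 1.6 mm of +y. I get the numbers from rays, and I will also fix the attitude explicitly since the pitch has drifted to 0.014.

Run:
```python
from geo import *
f=dict(np.load("pics/m2.npz"))
def S(c,r,z):
    P=ray(f,[[180+c/3.6,110+r*190/580]],z)[0,:2]-O; return (np.array([P@E_,P@N_])*1000).round(2)
print("right rail top inner",S(582,165,.025),S(592,5,.025)); print("left rail top inner end",S(118,160,.025), S(106,470,.025))
print("sled front corners",S(150,160,.0235),S(577,160,.0235),"left edge lower",S(153,440,.0235)); print("pawl tip-ish",S(40,55,.03))
```

```text
right rail top inner [-50.02 -31.77] [-25.02 -31.53]
left rail top inner end [-49.12  31.85] [-105.62   37.46]
sled front corners [-49.44  27.73] [-49.52 -31.31] left edge lower [-100.4    30.24]
pawl tip-ish [-31.95  39.78]
```

Run:
```python
from geo import *
A=[pi,0,YAW]
robot.move_straight(sl(-100,1.4,.063),vel=.03,attitude=A); robot.sleep(.2); s=robot.sense(); print(st(),s["tcp_rot"])
for z in(.059,.058,.0575,.057,.0565,.056):
    robot.move_straight(sl(-100,1.4,z),vel=.02,attitude=A); robot.sleep(.15); q=st(); print(z,q,robot.sense()["tcp_rot"].round(4),robot.sense()["torque"].round(2))
    if q[2][2]>-4: break
f=robot.grab_frame("wrist"); np.savez("pics/m3.npz",**f)
# front edge extent of sled: dark line at front & side edges, report via row profile just behind the front edge
g=f["image"].astype(int).sum(-1)
for v in(168,172): print(v,[(u,g[v,u]) for u in list(range(208,230))],[(u,g[v,u]) for u in range(330,350)])
```

```text
(14.5333, array([-100. ,    1.3,   63. ]), array([-0.29, -0.26, -5.6 ])) [3.14147149e+00 2.27746731e-05 1.55257434e-01]
0.059 (15.0333, array([-100. ,    1.5,   59. ]), array([ 0.13,  0.46, -5.77])) [-3.1415e+00 -1.0000e-04  1.5550e-01] [0.02 0.01 0.05]
0.058 (15.4333, array([-100. ,    1.4,   58. ]), array([-0.19, -0.37, -6.13])) [ 3.1416 -0.      0.1553] [-0.03 -0.07  0.  ]
0.0575 (15.8333, array([-100. ,    1.4,   57.5]), array([ 0.09,  0.47, -5.49])) [3.1416 0.     0.1553] [-0.02 -0.    0.07]
0.057 (16.2333, array([-100. ,    1.4,   57. ]), array([-0.19, -0.81, -5.87])) [-3.1416  0.      0.1554] [-0.04  0.    0.04]
0.0565 (16.6333, array([-99.9,   1.4,  56.6]), array([-0.27,  1.09, -4.48])) [-3.1415e+00 -2.0000e-04  1.5530e-01] [-0.03 -0.04  0.06]
0.056 (17.0333, array([-99.9,   1.5,  56.5]), array([-3.15, -2.79,  5.79])) [ 3.141e+00 -4.000e-04  1.553e-01] [-0.34  0.48 -0.02]
168 [(208, np.int64(729)), (209, np.int64(729)), (210, np.int64(730)), (211, np.int64(729)), (212, np.int64(729)), (213, np.int64(728)), (214, np.int64(711)), (215, np.int64(634)), (216, np.int64(445)), (217
[... 952 characters left out ...]
, np.int64(247)), (219, np.int64(231)), (220, np.int64(232)), (221, np.int64(272)), (222, np.int64(316)), (223, np.int64(329)), (224, np.int64(334)), (225, np.int64(340)), (226, np.int64(333)), (227, np.int64(340)), (228, np.int64(340)), (229, np.int64(340))] [(330, np.int64(333)), (331, np.int64(334)), (332, np.int64(337)), (333, np.int64(332)), (334, np.int64(339)), (335, np.int64(338)), (336, np.int64(328)), (337, np.int64(325)), (338, np.int64(315)), (339, np.int64(287)), (340, np.int64(240)), (341, np.int64(246)), (342, np.int64(289)), (343, np.int64(336)), (344, np.int64(386)), (345, np.int64(487)), (346, np.int64(633)), (347, np.int64(710)), (348, np.int64(725)), (349, np.int64(728))]
```

The sled is now centred (5 px and 5.5 px gaps) and the floor is felt at TCP z = 56.5 mm. I push at z = 56.7 mm in guarded steps.

Run:
```python
from geo import *
A=[pi,0,YAW]; Z=.0568
robot.move_straight(sl(-100,1.4,Z),vel=.02,attitude=A); robot.sleep(.1); print(st())
for x in(-80,-65,-55,-45,-35,-25):
    h=robot.move_straight(sl(x,1.4,Z),vel=.05,attitude=A,contact_N=11); q=st(); print(h,q,robot.sense()["torque"].round(2))
    if h or abs(q[2][1])>5: break
```

```text
(17.4333, array([-100. ,    1.4,   56.6]), array([-0.39,  0.01, -4.68]))
False (17.9833, array([-79.9,   1.3,  56.6]), array([-0.43,  0.42, -5.57])) [ 0.07 -0.05  0.05]
False (18.4333, array([-65.6,   1. ,  56.7]), array([-2.64, -1.4 , -1.48])) [-0.41  0.48 -0.01]
True (18.6417, array([-62.7,   1. ,  56.7]), array([ 0.81, -0.41,  2.39])) [ 0.14 -0.69 -0.05]
```

Run:
```python
from geo import *
A=[pi,0,YAW]; Z=.0575
robot.move_straight(sl(-64,1.4,Z),vel=.02,attitude=A); robot.sleep(.15); print(st(),robot.sense()["torque"].round(2),robot.sense()["tcp_rot"].round(4))
for x in(-60,-55,-50,-45,-40):
    h=robot.move_straight(sl(x,1.4,Z),vel=.03,attitude=A,contact_N=14); q=st(); s=robot.sense(); print(h,q,s["torque"].round(2),s["tcp_rot"].round(4))
    if h or abs(q[2][1])>6: break
```

```text
(19.1, array([-64.7,   0.9,  57. ]), array([-1.89, -0.63, -6.27])) [-0.41  0.06 -0.09] [3.1408e+00 1.5000e-03 1.5510e-01]
False (19.3833, array([-60.6,   1.1,  57. ]), array([-1.49, -2.88, -5.99])) [-0.59  0.52 -0.06] [3.141e+00 1.600e-03 1.553e-01]
False (19.7, array([-54.7,   1.2,  57.4]), array([-1.48, -2.96, -7.14])) [-0.7   0.39 -0.07] [ 3.1414e+00 -1.0000e-04  1.5480e-01]
False (20.0167, array([-49.7,   1.2,  57.5]), array([-1.37, -2.35, -6.88])) [-0.82  0.49 -0.11] [ 3.1415e+00 -3.0000e-04  1.5500e-01]
False (20.3333, array([-44.9,   1.2,  57.5]), array([-2.01, -3.05, -7.14])) [-0.88  0.5  -0.04] [ 3.1414e+00 -1.0000e-04  1.5510e-01]
False (20.65, array([-38.7,   1.4,  57.8]), array([ 0.68, -2.55, -7.19])) [-0.75 -0.11 -0.12] [-3.141e+00 -2.300e-03  1.547e-01]
```

The pawl's push shows as about 3 N sideways, and all forces are gentle. Continuing.

Run:
```python
from geo import *
A=[pi,0,YAW]; Z=.0575
for x in[*range(-30,41,10)]+[43,46]:
    h=robot.move_straight(sl(x,1.4,Z),vel=.05 if x<=40 else .03,attitude=A,contact_N=14); q=st(); s=robot.sense(); print(x,h,q,s["torque"].round(2))
    if h or abs(q[2][1])>7: break
```

```text
-30 False (21.0, array([-28.4,   1.5,  57.8]), array([ 1.56, -3.22, -6.96])) [-0.67 -0.55 -0.15]
-20 False (21.35, array([-19. ,   1.4,  57.5]), array([ 2.04, -2.93, -6.84])) [-0.65 -0.42 -0.12]
-10 False (21.7, array([-9.1,  1.4, 57.5]), array([ 1.43, -2.84, -6.55])) [-0.65 -0.43 -0.14]
0 False (22.05, array([ 1. ,  1.4, 57.6]), array([ 0.73, -3.17, -6.17])) [-0.77 -0.48 -0.05]
10 False (22.4, array([11. ,  1.4, 57.6]), array([ 1.66, -3.43, -7.47])) [-0.65 -0.44 -0.02]
20 False (22.75, array([21. ,  1.4, 57.6]), array([ 0.92, -2.78, -6.98])) [-0.71 -0.44 -0.01]
30 False (23.1, array([31. ,  1.4, 57.6]), array([ 1.27, -3.77, -5.22])) [-0.7  -0.49  0.1 ]
40 False (23.45, array([41. ,  1.5, 57.6]), array([ 0.31, -2.74, -5.89])) [-0.72 -0.49  0.06]
43 False (23.7, array([43. ,  1.4, 57.5]), array([ 0.46, -3.28, -6.01])) [-0.76  0.02  0.06]
46 False (23.95, array([46.1,  1.4, 57.4]), array([-0.74, -2.94, -6.12])) [-0.8   0.12  0.12]
```

Run:
```python
from geo import *
A=[pi,0,YAW]; Z=.0575
for x in np.arange(48,73.6,1.5):
    h=robot.move_straight(sl(x,1.4,Z),vel=.02,attitude=A,contact_N=8); robot.sleep(.1)
    q=[];T=[]
    for _ in range(4): q.append(st()[2]); T.append(robot.sense()["torque"]); robot.sleep(.02)
    T=np.mean(T,0); print(x,h,st()[:2],np.mean(q,0).round(2),T.round(2))
    if h or abs(T[0])<.35: break
```

```text
48.0 False (24.3667, array([48.1,  1.4, 57.5])) [-1.45 -2.81 -5.82] [-0.74  0.13  0.16]
49.5 False (24.7833, array([49.6,  1.4, 57.5])) [-0.79 -3.06 -5.9 ] [-0.76  0.19  0.17]
51.0 False (25.2, array([51.1,  1.4, 57.5])) [-1.56 -2.82 -5.64] [-0.77  0.16  0.19]
52.5 False (25.6167, array([52.7,  1.4, 57.6])) [-1.18 -2.74 -5.42] [-0.76  0.15  0.16]
54.0 False (26.0333, array([54.1,  1.4, 57.5])) [-0.94 -3.12 -5.57] [-0.76  0.16  0.17]
55.5 False (26.45, array([55.6,  1.4, 57.5])) [-0.72 -2.92 -5.46] [-0.75  0.15  0.16]
57.0 False (26.8667, array([57.1,  1.4, 57.5])) [-1.02 -3.04 -5.76] [-0.73  0.16  0.16]
58.5 False (27.2833, array([58.6,  1.4, 57.5])) [-1.18 -2.95 -5.79] [-0.75  0.17  0.17]
60.0 False (27.7, array([60.3,  2.2, 57.8])) [ 0.33  0.28 -5.48] [0.03 0.02 0.02]
```

It clicked at TCP x of about 60 mm: the sideways force fell from 3 N to 0 in one step. I push 2 mm further for margin, then do the tug with a small force servo.

```bash
cat > tug.py <<'E'
from geo import *
A=[pi,0,YAW]; Z=.057
robot.move_straight(sl(62,1.4,Z),vel=.02,attitude=A); robot.sleep(.3)
def F(n=3):
    v=[]
    for _ in range(n): v.append(st()[2]); robot.sleep(.01)
    return np.mean(v,0)
b=F(8); print("base",st(),b.round(2)); x=62.; held=0; t0=None; log=[]
while x>54:
    f=F()-b; s=st(); log.append((round(s[0],2),round(x,2),s[1][0],round(f[0],2)))
    if f[0]>14: break
    if f[0]>9:
        t0=t0 or s[0]
        if s[0]-t0>.75: break
    elif f[0]<8.5 and t0: t0=None
    e=10.2-f[0]
    dx=.5 if f[0]<1.5 else np.clip(.04*e,-.15,.2)
    if abs(e)>.4: x-=dx; robot.move_straight(sl(x,1.4,Z),vel=.02,attitude=A)
print(*log[::2],log[-1],sep="\n")
y=st()[1][0]
robot.move_straight(sl(y+.4,1.4,Z),vel=.01,attitude=A); robot.sleep(.3); print("after",st(),F(5)-b)
E
python3 tug.py
```

```text
base (28.3167, array([62. ,  1.4, 57. ]), array([ 1.02,  0.27, -5.22])) [-0.05  0.01 -5.47]
(28.34, 62.0, np.float64(62.0), np.float64(0.59))
(28.89, 61.0, np.float64(61.0), np.float64(0.66))
(29.44, 60.0, np.float64(60.0), np.float64(-0.06))
(29.99, 59.0, np.float64(59.1), np.float64(-0.1))
(30.54, np.float64(58.3), np.float64(58.9), np.float64(3.19))
(31.09, np.float64(57.9), np.float64(58.7), np.float64(5.74))
(31.64, np.float64(57.54), np.float64(58.6), np.float64(5.77))
(32.19, np.float64(57.19), np.float64(58.6), np.float64(6.28))
(32.74, np.float64(56.88), np.float64(58.5), np.float64(6.52))
(33.29, np.float64(56.58), np.float64(58.4), np.float64(6.82))
(33.84, np.float64(56.34), np.float64(58.4), np.float64(7.63))
(34.39, np.float64(56.14), np.float64(58.4), np.float64(8.11))
(34.94, np.float64(55.97), np.float64(58.3), np.float64(7.6))
(35.49, np.float64(55.79), np.float64(58.3), np.float64(8.35))
(36.04, np.float64(55.64), np.float64(58.2), np.float64(8.33))
(36.59, np.float64(55.48), np.float64(58.2), np.float64(8.88))
(37.14, np.float64(55.38), np.float64(58.2), np.float64(8.82))
(37.44, np.float64(55.32), np.float64(58.2), np.float64(9.21))
(37.99, np.float64(55.24), np.float64(58.1), np.float64(8.67))
(38.27, np.float64(55.18), np.float64(58.1), np.float64(9.4))
after (39.05, array([58.7,  1.4, 57.1]), array([ 4.64, -1.4 , -4.77])) [ 5.067  -0.7425  1.0995]
```

The pawl holds, but the force sat at about 9 N. While still in tension I take it smoothly to a steady 10–10.5 N and hold that, then relax.

Run:
```python
from geo import *
A=[pi,0,YAW]; Z=.057
robot.move_straight(sl(54.75,1.4,Z),vel=.004,attitude=A)
fx=[]
for i in range(14):
    fx.append(st()[2][0]+.05); robot.sleep(.05)
    if fx[-1]>15: break
print(np.round(fx,1),np.mean(fx),st())
x=st()[1][0]
robot.move_straight(sl(x+.9,1.4,Z),vel=.01,attitude=A); robot.sleep(.25); print(st(),robot.sense()["tcp_rot"])
```

```text
[10.8 10.9 10.5 11.6  9.5 10.1 10.4 11.  10.5 10.3 11.  10.8 10.7  9.1] 10.508571428571429 (40.875, array([58. ,  1.2, 57.8]), array([10.48, -0.99, -6.83]))
(41.6917, array([58.8,  1.4, 57. ]), array([ 4.11, -1.68, -3.66])) [3.14150748e+00 1.25075873e-04 1.55331628e-01]
```

That was a steady 10.5 N for 0.7 s, and the pawl held. Now I ease the tension to zero, settle onto the floor, let go and retreat.

Run:
```python
from geo import *
A=[pi,0,YAW]
robot.move_straight(sl(60.2,1.4,.0568),vel=.01,attitude=A); robot.sleep(.25); print(st(),robot.sense()["torque"].round(2))
robot.move_straight(sl(60.2,1.4,.0565),vel=.01,attitude=A); robot.sleep(.1); print(st())
robot.grip(.62); robot.sleep(.1); print(st(),robot.sense()["opening"])
robot.grip(.8); print(robot.move_straight(sl(60.2,1.4,.16),vel=.08,attitude=A),st())
robot.goto(sl(-60,1.4,.36),A); robot.sleep(.2)
f=robot.grab_frame("wrist"); np.savez("pics/end.npz",**f)
cv2.imwrite("pics/end.png",cv2.resize(f["image"][0:260,150:430],(770,598),fx=0,fy=0)[...,::-1]); print(st())
```

```text
(42.225, array([59.1,  1.5, 56.7]), array([-3.34, -1.84,  1.76])) [-0.33  0.52 -0.  ]
(42.575, array([59. ,  1.5, 56.7]), array([-4.5 , -1.56,  3.59]))
(42.95, array([60.6,  1.7, 56.7]), array([0.18, 0.55, 0.31])) 0.6206692556839837
False (44.6917, array([ 59.9,   1.2, 159.4]), array([0.79, 0.62, 0.22]))
(45.8667, array([-59.8,   1. , 358.9]), array([ 0.4 , -0.59,  0.11]))
```

View pics/end.png

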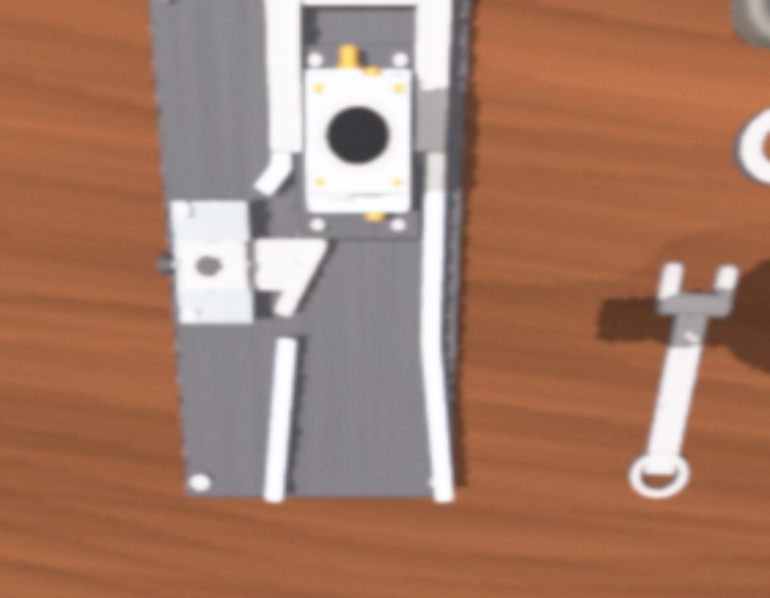

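The sled is under the keepers with its rear edge at row 238, right against the pawl's square face. The pawl is fully out, its nose at (325,242) as at the start. The carb is upright and the robot is clear of it.

```bash
python3 -c "
from plant import robot
print(robot.close_job())"
```

```text
the job is handed in; nothing more can be done
None
```

The carburettor is docked behind the fully clicked-out pawl and let go; a 10.5 N tug held for 0.7 s proved it holds, after a first pull that reached only about 9 N and was partly eased, and the job was handed in at about 46 s.

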